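Wind the studio scissor jack up level with the panel stack

ROBOT

A 6-joint arm with a two-finger parallel gripper is mounted at the origin on the work surface. World frame = base frame: x ahead of the robot, y to its left, z up, the work surface at z = 0. Lengths are in mm, angles in rad, forces in N, time in s.
With the tool pointing down it reaches from about 350 to 800 mm from the base axis. Payload 7.3 kg.
Tool frame: the origin (TCP) lies on the centre line of the jaws, within the pads' length; the fingertips stand 11 mm ahead of it and the grasp point (between the pads) lies 8 mm behind it (manip.nose_length is the distance from the TCP to the fingertips, in mm); z points along the fingers, y is the line along which they close (so a half turn about z gives the same grasp; the last joint's range is limited). The gripper opens to 85 mm and grips with 20 to 120 N. Pads are 22 mm wide; open, the fingers measure 114 mm over their backs; the gripper's body (76 mm by 85 mm) begins 54 mm behind the grasp point. The pads swing forward as they close: fully open they stand 13 mm farther back than shut.
Start: joints at [1.111, 0.342, 1.524, -0, 1.275, -0.146], TCP at [162.039, 499.386, 242.322] pointing down, gripper open.
Joint ranges: [-2.53, 2.53], [-0.77, 2.02], [0.04, 2.7], [-1, 4.14], [0.28, 2.66], [-3.11, 3.11]. Speed limits (rad/s): [2.57, 2.57, 3.14, 3.14, 3.14, 3.14].

INTERFACE

Orientations are given as a 3x3 rotation matrix whose columns are the frame's x, y, z axes.
In Python, from plant import manip gives the robot as it stands. Calls block until the motion is done:
- manip.move_pose(position, orientation): joint-space move of the TCP to a pose.
- manip.movel(position, v=150, rotation=None): straight line of the TCP; rotation=None keeps the orientation; v is the mean speed in mm/s.
- manip.move_joints(angles): joint-space move.
- manip.gripper_open() and manip.gripper_close(effort=None): open the fingers fully, or close them until they stop; effort is the grip in N (None keeps the last).
- manip.pause(seconds).
- manip.ik(position, orientation): joint angles nearest the present ones, or None.
- manip.camera(name): name is "scene" or "top" or "wrist"; returns the picture (480x640x3 uint8, red, green, blue); there is no depth.
- manip.get_calibration(name): a dict with "mtx" (3x3 intrinsics, pixels), "rvec" (rotation vector, rad) and "tvec" (3), from world to camera coordinates, as OpenCV has them; the wrist camera has in their place "hand_eye" (4x4, takes a point from camera to tool coordinates, whose origin is the TCP and whose axes are the flange's). Camera axes: x right, y down, z forward; pixel columns grow to the right and rows downward; lengths in mm; the calibration is good to about 2 mm. A picture is of the moment at which its call begins: read the wrist's pose just before it. get_calibration takes no time and is no camera call.
A pose or a line that the arm cannot do raises manip.IKError and nothing moves.
- manip.sign_off(): hands the job in; it is judged then, once.
Readings, each from a call of its own:
- manip.current_t(): time.
- manip.current_joints(): joint angles.
- manip.current_qvel(): joint speeds.
- manip.current_effort(): joint torques, N m.
- manip.current_ee_pos(): TCP position.
- manip.current_eef_rot(): TCP orientation.
- manip.current_contact_force(): force on the tool from outside, world axes, zero at the start.
- manip.current_ft_torque(): the same for the moment, N m.
- manip.current_finger_gap(): opening from 0.0 (shut) to 1.0 (fully open).
- manip.current_gripper_force(): force on a finger pad.
Only numpy, scipy, OpenCV 4.12 (cv2) and the standard library are available. Lean on these libraries where they do the work, as an engineer would, in place of code of your own. Each camera call takes 0.05 s, during which the arm holds its last target. There are 200 camera calls.

TASK

Push the loose crank handle fully home over the cross pin on the end of the scissor jack's screw, then take it by its red grip and wind the jack up until its aluminium plate, with the plaster relief riding on it, is level with the top of the plywood panel stack beside it, so that the relief can be slid straight across (within 3 mm is fine). Leave the crank sitting on the screw, the relief on the plate, and the other things on the bench where they are.

Things in the scene. Friction and masses are not known exactly. Their poses are not given: they have to be found in the camera images.
- jack: Blue scissor lift jack, 200 x 200 mm in plan, standing firmly on the bench (it does not move). Origin: centre of its underside; z up. Its screw runs level along its y axis and sticks out of its -y side, 81 mm above the bench at the start. The screw is self-locking (about 0.15 N m turns it): the plate stays where it is left and cannot be pushed up.
- plate_top (a point): Centre of the top face of the jack's 200 x 200 mm aluminium plate, about 156 mm above the bench at the start. Turning the screw clockwise, seen from the crank end looking along the jack's +y, raises it: that turn carries a handle from its top position towards the jack's +x. One turn lifts 8.4 mm.
- shaft_tip (a point): Centre of the rounded free end of the screw's shaft; axes as the jack's (they do not turn): the shaft runs from here along +y into the jack. Round steel, 12 mm in diameter. A brass cross pin, 5 mm thick and 22 mm long, goes through it 50 mm in from the end; the plate's edge above is 72 mm in from the end. The shaft rises half as much as the plate.
- screw (a joint): Angle of the jack's screw (rad), growing clockwise seen from the crank end, which raises the plate. At 0 the cross pin stands upright; it starts within 0.45 of that. Between the crank's prongs the pin has about 0.8 rad of play either way.
- crank: Loose steel crank, Z shape, 0.36 kg, lying flat on the bench. Origin: on the bench under the middle of its square bar; z up as it lies. The bar and socket lie along y, the socket towards +y. The arm (12 x 16 mm) leaves the bar at y = -32 mm towards +x; the red grip runs on from its end towards -y. Let go on the shaft, the crank drops through the pin's play, droops a few degrees and stays on.
- crank_bar (a point): Middle of the crank's square bar, 14 x 14 mm, free from y = -26 to +16 mm, on the socket's axis, 11 mm above the bench as it lies; the centre of mass is 8 mm towards -y and 14 mm towards +x. Axes as the crank's.
- crank_mouth (a point): Centre of the socket's mouth, 87.5 mm along +y from crank_bar, between the ends of two prongs (8 mm wide, 10 mm long, at x = -9 and 9 mm) that run on from the side walls of a square tube: 22 mm outside, 14.5 mm eight-sided bore, 57.5 mm deep behind the prongs. With the crank flat the prongs pass the upright cross pin and then drive it; fully on, the mouth is 57 mm past the shaft's end.
- sleeve_mid (a point): Middle of the crank's red grip: a plastic sleeve, 22 mm in diameter and 95 mm long, which turns freely on its spindle. It lies at x = 45, y = -91.5 mm from crank_bar, so it circles the shaft at 45 mm; spindle parallel to the socket's axis, the point's y axis.
- stack: Stack of plywood panels, 240 x 220 mm in plan, beside the jack on its +y side (20 mm gap); it does not move. Its height differs from start to start.
- stack_top (a point): Centre of the top face of the panel stack: the height that the plate must reach, 14 to 30 mm above the plate at the start.
- relief: White plaster relief tile, 120 x 120 mm, about 22 mm thick, 0.5 kg, lying on the jack's plate. Origin: centre of its underside.
- tape: Roll of yellow tape lying flat on the bench, 100 mm across, 48 mm high. Origin: centre of its underside. Bystander.
- mandarin: Mandarin orange standing on the bench, 62 mm across, 50 mm high. Origin: its underside. Bystander.
- marker: Black marker pen lying on the bench, 140 mm long, 20 mm thick, along its x axis. Origin: under its middle. Bystander.
Mind the look-alikes: they are no part of the job. There is more than one size of the relief; the job needs the smallest.

How it is judged:
By the outcome, as a careful person would: the job done as asked, in the order asked, and still so for the second after the job is handed in, with the robot touching nothing.
It also fails if it takes over 72 s, if anything falls off the work surface, if the arm or the gripper's body presses on something with over 40 N, if the wrist force passes 120 N, or if a joint passes its speed limit or range.

## Working session

There is one attempt and no reset: what is moved stays moved. The work goes in short steps, each a Python script; the robot and the scene stay as the last script left them, time stands still between calls to the robot, and variables do not carry over. Pictures are saved under pics/ and viewed, at most 10 in all, crops included, and the job is handed in when it is done.

```bash
ls; mkdir -p pics; python3 - <<'E'
from plant import manip
import cv2,numpy as np
for n in("scene","top"):
    im=manip.camera(n); cv2.imwrite(f"pics/{n}0.png",im[:,:,::-1])
    c=manip.get_calibration(n); R=cv2.Rodrigues(np.array(c["rvec"],float))[0]
    print(n,c["mtx"],(-R.T@np.array(c["tvec"]).ravel()).round(),R.round(2).tolist())
print(manip.get_calibration("wrist"),manip.current_t(),manip.nose_length)
E
```

```text
pics
scene [[583.39111275   0.         328.32074088]
 [  0.         583.39111275 230.42303694]
 [  0.           0.           1.        ]] [1469.  608.  906.] [[-0.52, 0.85, 0.0], [0.48, 0.3, -0.83], [-0.7, -0.43, -0.56]]
top [[458.0333975    0.         317.07356194]
 [  0.         458.0333975  241.64160404]
 [  0.           0.           1.        ]] [ 345.   25. 1179.] [[-0.01, -1.0, 0.0], [-0.99, 0.01, -0.15], [0.15, -0.0, -0.99]]
{'mtx': array([[396.29316259,   0.        , 317.03968447],
       [  0.        , 396.29316259, 246.33537504],
       [  0.        ,   0.        ,   1.        ]]), 'hand_eye': array([[-6.34226763e-04, -9.64382747e-01, -2.64509954e-01,
         6.77743967e+01],
       [ 9.99999597e-01, -7.79782957e-04,  4.45286541e-04,
         1.11998047e+00],
       [-6.35687012e-04, -2.64509565e-01,  9.64382852e-01,
        -1.29746481e+02],
       [ 0.00000000e+00,  0.00000000e+00,  0.00000000e+00,
         1.00000000e+00]])} 0.1 11.0
```

View pics/scene0.png

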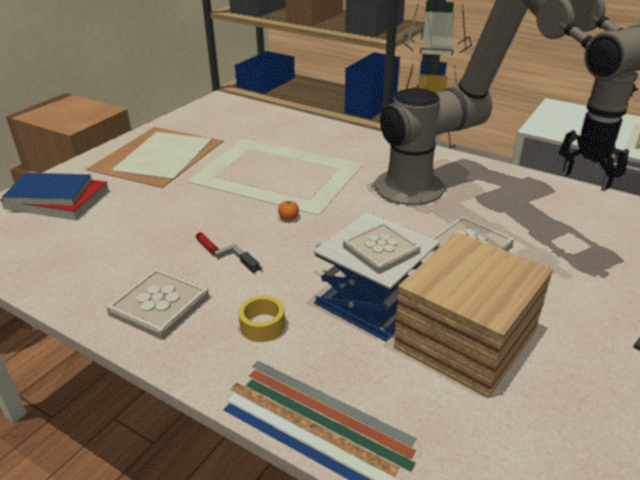

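View pics/top0.png

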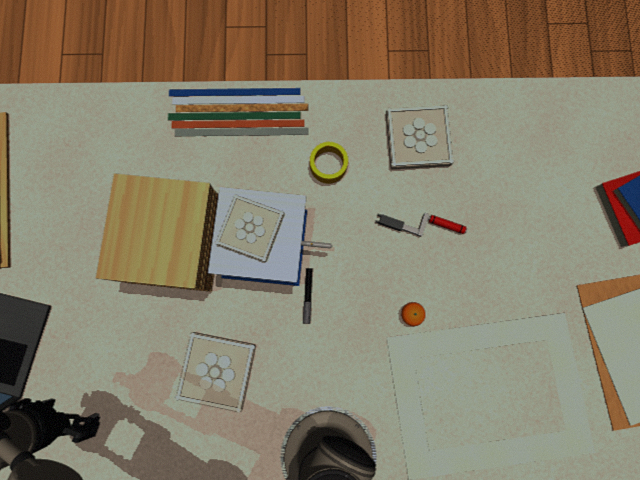

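The top view shows the crank at about (420,224), socket pointing left, with the grip at (447,224). The shaft tip is at (331,246), the jack plate spans (215–305, 188–283), and the stack is to its left. The crank side is clear apart from the marker (308,295).

```bash
cat > h.py <<'E'
from plant import manip
import cv2,numpy as np
def cam(n,T=None):
    c=manip.get_calibration(n);K=np.array(c["mtx"])
    if n=="wrist":
        H=c["hand_eye"]; p,R=T
        return K,R@H[:3,:3],np.array(p)+R@H[:3,3]
    R=cv2.Rodrigues(np.array(c["rvec"],float))[0]
    return K,R.T,-R.T@np.array(c["tvec"]).ravel()
def ray(C,uv):
    K,R,o=C; d=R@np.linalg.solve(K,[uv[0],uv[1],1.]); return o,d/np.linalg.norm(d)
def onz(C,uv,z):
    o,d=ray(C,uv); return o+d*(z-o[2])/d[2]
def tri(*cu):
    A=np.zeros((3,3));b=np.zeros(3)
    for C,uv in cu:
        o,d=ray(C,uv);P=np.eye(3)-np.outer(d,d);A+=P;b+=P@o
    X=np.linalg.solve(A,b)
    return X,[round(float(np.linalg.norm((np.eye(3)-np.outer(d,d))@(X-o))),1) for o,d in (ray(*c) for c in cu)]
def proj(C,X):
    K,R,o=C;q=K@(R.T@(np.asarray(X,float)-o));return q[:2]/q[2]
def pose(): return np.array(manip.current_ee_pos()),np.array(manip.current_eef_rot())
def snap(n,f):
    T=pose(); im=manip.camera(n)[:,:,::-1].copy(); cv2.imwrite("pics/"+f+".png",im)
    np.savez("pics/"+f+".npz",p=T[0],R=T[1]); return im
def load(f):
    d=np.load("pics/"+f+".npz"); return cam("wrist",(d["p"],d["R"]))
def down(a):  # tool z down, tool y = -(cos a, sin a): a = heading of the -y jaw line
    y=-np.array([np.cos(a),np.sin(a),0]);z=np.array([0,0,-1.]);return np.stack([np.cross(y,z),y,z],1)
def st(): print("t",round(manip.current_t(),2),"p",np.round(manip.current_ee_pos(),1),"F",np.round(manip.current_contact_force(),1),"gap",round(manip.current_finger_gap(),3))
E
python3 - <<'E'
from h import *
C=cam("top")
for n,uv,z in (("tip",(331,246),81),("sh in",(303,243),81),("bar",(407,226),11),("mouth",(377,218),11),("grip",(447,224),11),("platec",(258,238),156),("stackc",(157,232),180)): print(n,onz(C,uv,z).round())
t=onz(C,(331,246),81);m=onz(C,(377,218),11)
c=(t+m)/2
for a in(0,np.pi): print(manip.ik([c[0]-20,c[1]-20,300],down(a)))
for k,(dx,dy,z) in enumerate(((0,0,330),(0,-90,330))):
    manip.move_pose([c[0]+dx,c[1]+dy,z],down(0)); snap("wrist",f"w{k}"); st()
E
```

```text
tip [503. -14.  81.]
sh in [512.  54.  81.]
bar [ 563. -214.   11.]
mouth [ 585. -137.   11.]
grip [ 567. -319.   11.]
platec [513. 154. 156.]
stackc [526. 374. 180.]
[-3.24044486e-01  3.18985633e-01  1.39736073e+00 -4.44089210e-16
  1.42524629e+00  2.81754817e+00]
[-3.24044486e-01  3.18985633e-01  1.39736073e+00 -4.44089210e-16
  1.42524629e+00 -3.24044486e-01]
t 2.69 p [544.5 -74.9 330. ] F [0.8 0.4 0.4] gap 1.003
t 3.19 p [ 544.5 -165.2  329.9] F [-0.6  0.2  0.2] gap 0.997
```

View pics/w0.png

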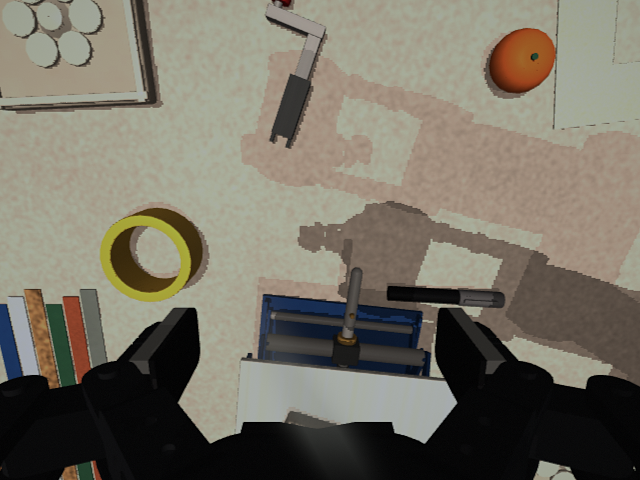

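View pics/w1.png

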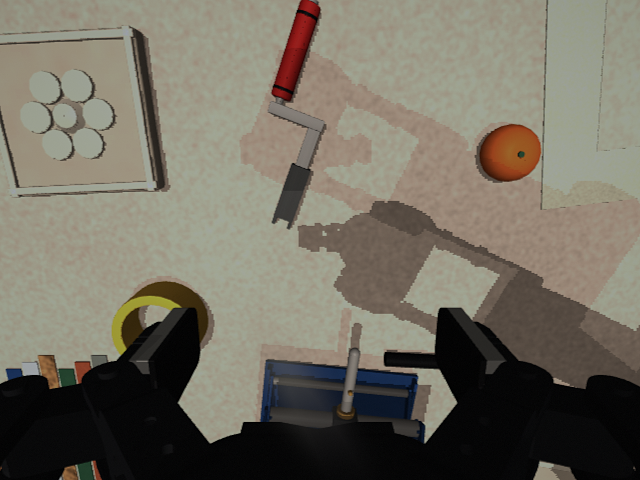

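w0 shows the shaft tip at (356,269) with the pin end at (350,315), and the crank mouth at (282,145). w1 shows the mouth at (283,225), the arm from (322,125) to (272,103), and the grip from (277,97) to (314,3). I'll take closer pairs of both next.

```bash
python3 - <<'E'
from h import *
C0,C1=load("w0"),load("w1")
tip=tri((C0,(356,269)),(C1,(356,350))); print("tip",tip)
m=tri((C0,(282,145)),(C1,(283.5,225))); print("mouth",m)
print("arm corner",tri((C0,(322,30)),(C1,(322,125))))
m=onz(C1,(283.5,225),11); cn=onz(C1,(322,125),15); print(m,cn)
bar=m+(cn-m)*.72
manip.move_pose([tip[0][0]-35,tip[0][1]-15,175],down(0)); snap("wrist","s0")
manip.movel([tip[0][0]+45,tip[0][1]-15,175],v=200); snap("wrist","s1"); st()
manip.move_pose([bar[0]+45,bar[1]-25,160],down(0)); snap("wrist","c0")
manip.movel([bar[0]-45,bar[1]-25,160],v=200); snap("wrist","c1"); st()
s=[cv2.imread(f"pics/{n}.png") for n in("s0","s1","c0","c1")]
cv2.imwrite("pics/m.png",np.vstack([np.hstack([s[0][140:440,120:520],s[1][140:440,120:520]]),np.hstack([s[2][0:300,120:520],s[3][0:300,120:520]])]))
E
```

```text
tip (array([503.65057495, -12.75949831,  81.59470925]), [1.1, 1.1])
mouth (array([ 583.1170638 , -132.06403106,    3.72686292]), [0.1, 0.1])
arm corner (array([ 538.70699401, -243.97518926,   19.49437266]), [0.3, 0.3])
[ 582.61043209 -133.65791159   11.        ] [ 538.30016148 -244.09949646   15.        ]
t 4.72 p [547.7 -28.  174.9] F [0.2 0.  0.3] gap 1.0
t 6.29 p [ 507.1 -237.8  160.6] F [ 0.4  0.4 -0.2] gap 1.003
```

View pics/m.png

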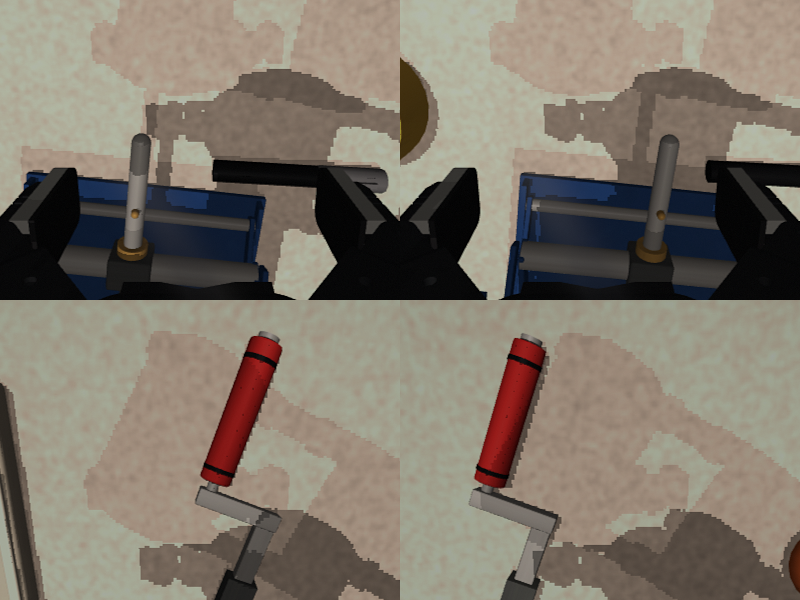

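The tip shows at about (262,273) in s0 and (390,274) in s1, with the pin's brass dot nearly on the shaft's centre line, so it stands close to upright. The red grip is clear in both crank views, so I'll mask it and fit.

```bash
python3 - <<'E'
from h import *
S0,S1=load("s0"),load("s1")
# shaft: points along axis, hand pixels (full picture)
print("tip ctr",tri((S0,(261.5,284)),(S1,(389,284.5))),"pin",tri((S0,(255,354)),(S1,(381,355))))
# shaft edges by row, gray gradient near the axis
for f,C,a,b in(("s0",S0,(261.5,284),(256,370)),("s1",S1,(389,284.5),(376,370))):
    g=cv2.GaussianBlur(cv2.cvtColor(cv2.imread(f"pics/{f}.png"),cv2.COLOR_BGR2GRAY),(3,3),0).astype(float)
    P=[]
    for r in range(292,368,6):
        x=a[0]+(b[0]-a[0])*(r-a[1])/(b[1]-a[1]);x0=int(x)-16
        d=np.abs(np.gradient(g[r,x0:x0+33])); P.append((r,x0+3+np.argmax(d[3:14]),x0+18+np.argmax(d[18:30])))
    P=np.array(P);mid=(P[:,1]+P[:,2])/2
    k=np.abs((P[:,2]-P[:,1])-21.5)<3
    print(f,P[:,2]-P[:,1],mid)
    k=np.polyfit(P[k,0],mid[k],1); A,B=onz(C,(np.polyval(k,284),284),81),onz(C,(np.polyval(k,360),360),81)
    print(A.round(1),B.round(1),"yaw",np.arctan2(-(B-A)[0],(B-A)[1]))
# plate front edge in w0
C0=load("w0");h=cv2.cvtColor(cv2.imread("pics/w0.png"),cv2.COLOR_BGR2GRAY).astype(float)
cs=[c for c in range(252,425,4) if not 325<c<370];rs=[350+np.argmax(np.gradient(h[350:390,c])) for c in cs]
k=np.polyfit(cs,rs,1);A,B=[onz(C0,(c,np.polyval(k,c)),156) for c in(252,425)];d=A-B
print("plate yaw",np.arctan2(d[1],d[0]),"res",np.abs(np.polyval(k,cs)-rs).max(),A.round(),B.round())
# grip
E=[]
for f in("c0","c1"):
    hsv=cv2.cvtColor(cv2.imread(f"pics/{f}.png"),cv2.COLOR_BGR2HSV)
    m=(((hsv[...,0]<8)|(hsv[...,0]>172))&(hsv[...,1]>150)&(hsv[...,2]>60)).astype(np.uint8)
    m=cv2.morphologyEx(m,cv2.MORPH_CLOSE,np.ones((9,9)));cn=max(cv2.findContours(m,0,2)[0],key=cv2.contourArea)
    (c,s,a)=cv2.minAreaRect(cn);bx=cv2.boxPoints((c,s,a));bx=bx[np.argsort(bx[:,1])]
    E.append((c,(bx[0]+bx[1])/2,(bx[2]+bx[3])/2));print(f,np.round(c),np.round(s,1),np.round(E[-1][1:],1).tolist())
c0,c1=load("c0"),load("c1")
q=[tri((c0,E[0][i]),(c1,E[1][i])) for i in range(3)];print(q)
for z in (11,14):
    q=[[onz(c,e[i],z) for i in range(3)] for c,e in zip((c0,c1),E)];print(np.round(q,1).tolist())
    mean=np.mean(q,0);d=mean[2]-mean[1];yaw=np.arctan2(-d[0],d[1]);R=np.array([[np.cos(yaw),-np.sin(yaw)],[np.sin(yaw),np.cos(yaw)]])
    bar=(mean[1]+mean[2])[:2]/2-R@[45,-91.5];print(z,"yaw",yaw,"bar",bar,"mouth",bar+R@[0,87.5])
E
```

```text
tip ctr (array([503.94482259,  -7.20992723,  78.43095739]), [0.2, 0.2]) pin (array([508.362586  ,  35.74674644,  87.03848816]), [0.1, 0.1])
s0 [20 19 20 19 20 20 17 17 17 18  8 17 17] [260.  259.5 259.  258.5 258.  258.  256.5 255.5 255.5 255.  255.  253.5
 253.5]
[504.2  -8.   81. ] [509.6  43.8  81. ] yaw -0.1041341362233917
s1 [21 21 21 21 21 21 18 19 19 19 12 14 18] [387.5 386.5 385.5 384.5 383.5 382.5 381.  380.5 379.5 378.5 381.  373.
 375. ]
[504.6  -8.7  81. ] [510.2  42.7  81. ] yaw -0.10889947962503178
plate yaw -0.11385895027640185 res 0.5147969052222834 [600.  46. 156.] [449.  63. 156.]
c0 [360. 110.] [ 33.1 154.3] [[388.3999938964844, 38.400001525878906], [332.3999938964844, 182.1999969482422]]
c1 [229. 113.] [ 32.4 149.9] [[249.6999969482422, 41.20000076293945], [208.5, 185.3000030517578]]
[(array([ 565.90380284, -319.32029081,   10.18445228]), [0.4, 0.4]), (array([ 549.68980783, -362.52768799,   12.76094514]), [0.2, 0.2]), (array([ 584.02090151, -271.0223575 ,    7.2450146 ]), [0.6, 0.6])]
[[[566.0, -319.7, 11.0], [549.4, -363.1, 11.0], [584.2, -272.1, 11.0]], [[565.7, -318.9, 11.0], [550.0, -362.7, 11.0], [583.0, -270.8, 11.0]]]
11 yaw -0.35510298935621043 bar [ 556.25455094 -215.7388845 ] mouth [ 586.6771574 -133.6979495]
[[[566.3, -319.5, 14.0], [549.9, -362.5, 14.0], [584.3, -272.4, 14.0]], [[565.1, -318.7, 14.0], [549.5, -362.1, 14.0], [582.2, -271.2, 14.0]]]
14 yaw -0.355102839887551 bar [ 556.08455325 -215.58721684] mouth [ 586.50714745 -133.54627729]
```

The crank bar comes out near (555,−216) with yaw about −0.34, and the shaft tip near (503.8,−14.3,81) with yaw about −0.107. Pads will align the bar when they close. Next: grasp and bring it in front of the shaft.

```bash
python3 - <<'E'
from h import *
g=np.array([553.5,-220.5])
manip.move_pose([*g,70],down(-.34)); manip.movel([*g,12.5],v=80); st()
manip.gripper_close(90); st(); print(manip.current_gripper_force())
manip.movel([*g,100],v=120); st()
a=-.107;u=np.array([-np.sin(a),np.cos(a)]);tip=np.array([503.8,-14.3])
p=tip-117.5*u
manip.move_pose([*p,110],down(a)); manip.movel([*p,82.5],v=80); st()
t=snap("top","t1");s=snap("scene","q1");w=snap("wrist","w3")
C,Q=cam("top"),cam("scene")
x=proj(C,[*tip,81]);y=proj(Q,[*tip,81]);print(x,y)
def crop(im,c,z,w=400,h=300):
    hw,hh=w//(2*z),h//(2*z);x,y=int(c[0]),int(c[1]);return cv2.resize(im[y-hh:y+hh,x-hw:x+hw],(w,h),interpolation=cv2.INTER_CUBIC)
cv2.imwrite("pics/m2.png",np.vstack([np.hstack([crop(t,x+[25,0],4),crop(s,y+[-25,0],4)]),np.hstack([cv2.resize(w,(400,300)),crop(w,(317,300),2)])]))
E
```

```text
t 7.65 p [ 553.8 -220.7   12.8] F [ 0.8 -0.4  0.1] gap 1.001
t 8.32 p [ 553.9 -220.7   13. ] F [0.  0.4 3.8] gap 0.137
88.81552219390869
t 9.2 p [ 552.9 -220.1   99. ] F [ 0.1 -0.4 -4.1] gap 0.139
t 10.21 p [ 491.4 -131.5   82.1] F [-0.6 -0.5 -3. ] gap 0.133
[331.1988187  245.85195222] [317.47401856 244.6353288 ]
```

View pics/m2.png

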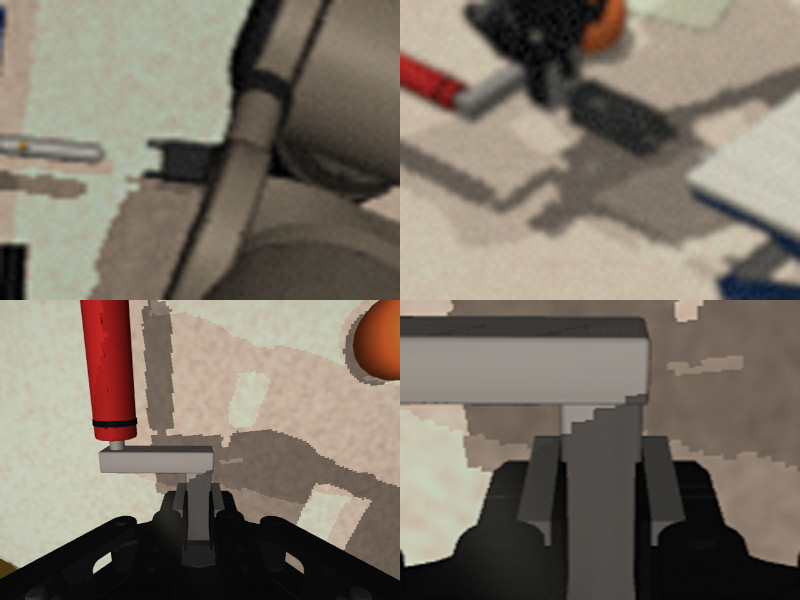

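The crank is held square in the jaws. In the top crop the socket mouth, centred at (150,160), lines up with the shaft axis, about (150,158) when extended. I'll insert in steps, watching the force.

```bash
python3 - <<'E'
from h import *
a=-.107;u=np.array([-np.sin(a),np.cos(a)]);tip=np.array([503.8,-14.3]);l=np.array([u[1],-u[0]])
for s in (105,94,90,85,80,75,70,60,50,42):
    manip.movel([*(tip-s*u),82.5],v=50); F=np.array(manip.current_contact_force());M=np.array(manip.current_ft_torque());p=np.array(manip.current_ee_pos())
    print(s,"ax",round(F[:2]@u,1),"lat",round(F[:2]@l,1),"z",round(F[2],1),"M",M.round(2),"err",np.round([(p[:2]-tip)@u+s,(p[:2]-tip)@l,p[2]-82.5],1))
    if F[:2]@u<-25: break
E
```

```text
105 ax -0.1 lat 0.7 z -3.9 M [ 0.01  0.06 -0.  ] err [0.5 0.  0.2]
94 ax 0.1 lat -0.2 z -3.7 M [0.06 0.02 0.02] err [ 0.4 -0.   0. ]
90 ax 0.0 lat -0.0 z -3.9 M [-0.    0.07 -0.05] err [ 0.2 -0.  -0. ]
85 ax -0.2 lat -0.1 z -3.3 M [ 0.    0.02 -0.03] err [ 0.2 -0.  -0. ]
80 ax 0.7 lat -0.2 z -3.4 M [0.08 0.05 0.03] err [ 0.3 -0.1 -0. ]
75 ax -0.1 lat 0.1 z -3.8 M [-0.02  0.02  0.02] err [ 0.3 -0.  -0. ]
70 ax -0.6 lat -0.3 z -3.6 M [0.03 0.05 0.02] err [ 0.3 -0.   0. ]
60 ax 0.1 lat 0.0 z -4.1 M [ 0.05  0.02 -0.03] err [ 0.4 -0.   0. ]
50 ax 0.1 lat -0.1 z -2.5 M [ 0.    0.04 -0.02] err [ 0.3 -0.   0. ]
42 ax -0.2 lat -0.3 z -3.0 M [-0.01  0.02  0.02] err [ 0.3 -0.  -0. ]
```

```bash
python3 - <<'E'
from h import *
a=-.107;u=np.array([-np.sin(a),np.cos(a)]);tip=np.array([503.8,-14.3]);l=np.array([u[1],-u[0]])
for s in np.arange(40,22,-1.5):
    manip.movel([*(tip-s*u),82.5],v=40); F=np.array(manip.current_contact_force())
    print(s,"ax",round(F[:2]@u,1),"lat",round(F[:2]@l,1),"z",round(F[2],1))
    if F[:2]@u<-18: break
st();snap("wrist","w4")
t=snap("top","t2");s=snap("scene","q2")
def crop(im,c,z,w=400,h=300):
    hw,hh=w//(2*z),h//(2*z);x,y=int(c[0]),int(c[1]);return cv2.resize(im[y-hh:y+hh,x-hw:x+hw],(w,h),interpolation=cv2.INTER_CUBIC)
cv2.imwrite("pics/m3.png",np.hstack([crop(t,(325,246),5),crop(s,(317,244),5)]))
E
```

```text
40.0 ax -0.1 lat -0.6 z -3.1
38.5 ax 0.0 lat 0.6 z -3.5
37.0 ax -0.5 lat -0.0 z -3.2
35.5 ax -0.5 lat -0.8 z -4.4
34.0 ax -6.9 lat -0.1 z -2.9
32.5 ax -13.6 lat -1.0 z -3.7
31.0 ax -20.0 lat -1.2 z -3.3
t 15.13 p [500.5 -48.7  82.8] F [ -3.4 -19.8  -3.3] gap 0.139
```

View pics/m3.png

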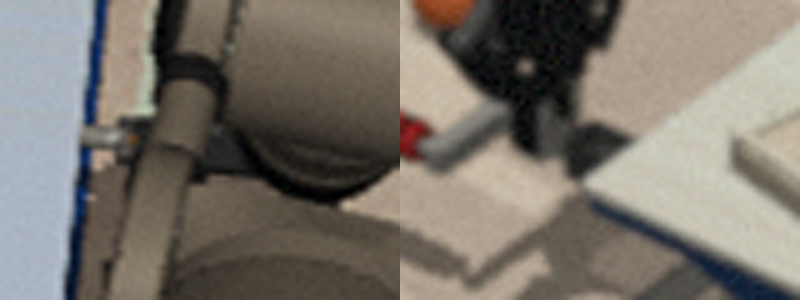

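The socket is home: contact came at the expected depth, and the pin at (130,135) sits between the prongs. Now I'll release, look at how the crank has dropped, and view the plate and stack.

```bash
python3 - <<'E'
from h import *
a=-.107;u=np.array([-np.sin(a),np.cos(a)]);tip=np.array([503.8,-14.3]);l=np.array([u[1],-u[0]])
manip.movel([*(tip-34.5*u),82.5],v=40); manip.gripper_open()
manip.movel([*(tip-38*u),200],v=200); st()
gr=tip-(30.5+91.5)*u
E=[];C=[]
for k,d in enumerate((65,-10)):
    manip.move_pose([*(gr+d*l+8*u),210],down(a)); im=snap("wrist",f"g{k}");C.append(load(f"g{k}"))
    hsv=cv2.cvtColor(im,cv2.COLOR_BGR2HSV)
    m=(((hsv[...,0]<8)|(hsv[...,0]>172))&(hsv[...,1]>150)&(hsv[...,2]>50)).astype(np.uint8)
    m=cv2.morphologyEx(m,cv2.MORPH_CLOSE,np.ones((9,9)));cn=max(cv2.findContours(m,0,2)[0],key=cv2.contourArea)
    r=cv2.minAreaRect(cn);bx=cv2.boxPoints(r);bx=bx[np.argsort(bx[:,1])];E.append((r[0],(bx[0]+bx[1])/2,(bx[2]+bx[3])/2));print(np.round(r[0]),np.round(r[1],1),bx.round().tolist())
for i in range(3):
    X,e=tri((C[0],E[0][i]),(C[1],E[1][i]));d=X[:2]-tip;print(X.round(1),e,"axial",round(d@u,1),"lat",round(d@l,1))
for k,y in enumerate((240,340)):
    manip.move_pose([500,y,350],down(a)); snap("wrist",f"k{k}"); st()
cv2.imwrite("pics/m4.png",np.vstack([cv2.imread("pics/k0.png")[100:400],cv2.imread("pics/k1.png")[:300]]))
E
```

```text
t 16.98 p [499.1 -51.9 199.1] F [-0.  -0.1 -0.4] gap 1.003
[360. 217.] [ 29.  126.8] [[349.0, 153.0], [378.0, 154.0], [343.0, 280.0], [371.0, 281.0]]
[263. 215.] [126.  28.] [[249.0, 152.0], [277.0, 152.0], [277.0, 278.0], [249.0, 278.0]]
[ 520.8 -137.7   38.8] [0.1, 0.1] axial -120.9 lat 30.0
[ 514.3 -184.5   36.7] [0.0, 0.0] axial -168.1 lat 28.6
[527.7 -87.5  41.2] [0.1, 0.1] axial -70.2 lat 31.6
t 22.59 p [500.  239.9 350. ] F [ 0.2  1.  -0.7] gap 1.001
t 23.12 p [499.9 340.  349.8] F [-0.1  0.9  0.4] gap 1.002
```

View pics/m4.png

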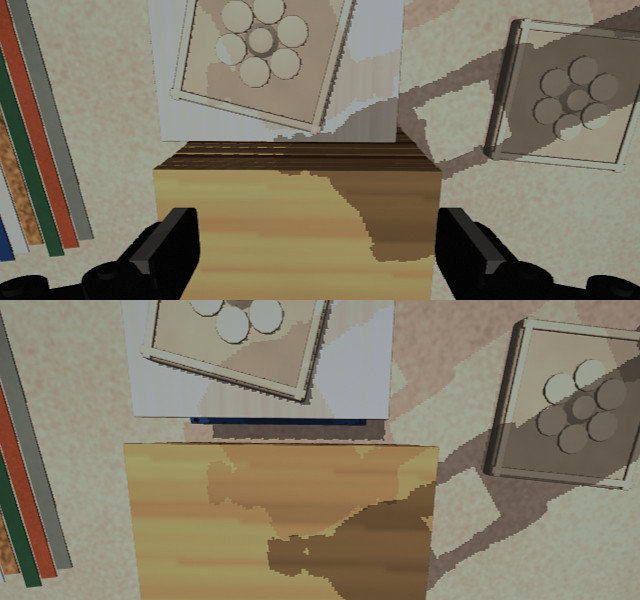

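k0 shows the plate corners at about (163,238) and (396,242), and the stack corners at (155,269) and (441,271). In k1 they are at (134,116), (389,118), (124,143) and (438,146). I'll refine the edges, triangulate, and go for the grip.

```bash
python3 - <<'E'
from h import *
A,B=load("k0"),load("k1")
for n,a,b in(("pL",(163,240),(134,117)),("pR",(396,242),(389,118.5)),("sL",(155,269),(124,143.5)),("sR",(441,271),(438,146.5))): print(n,tri((A,a),(B,b)))
# edge rows by line fit
L={}
for f,rg in(("k0",((230,252,205,385),(258,282,205,330))),("k1",((108,126,150,380),(134,154,140,400)))):
    im=cv2.imread(f"pics/{f}.png").astype(float)
    for j,(r0,r1,c0,c1) in enumerate(rg):
        cs=np.arange(c0,c1,4);g=np.abs(np.gradient(cv2.GaussianBlur(im,(3,3),0).sum(2),axis=0))
        rs=np.array([r0+np.argmax(g[r0:r1,c]) for c in cs],float)
        k=np.polyfit(cs,rs,1);
        for _ in range(3):
            e=np.abs(np.polyval(k,cs)-rs);o=e<=max(1,np.median(e)*2);k=np.polyfit(cs[o],rs[o],1)
        L[f,j]=k;print(f,j,k.round(3),o.mean())
# height of each line: intersect edge planes (back-projected) and take the z of the intersection at image midpoint
for j,n in enumerate(("plate","stack")):
    P=[]
    for f,C in(("k0",A),("k1",B)):
        k=L[f,j];o,d1=ray(C,(150,np.polyval(k,150)));_,d2=ray(C,(400,np.polyval(k,400)));nn=np.cross(d1,d2);P.append((nn/np.linalg.norm(nn),o))
    for x in(440,520,600):
        M=np.array([P[0][0],P[1][0],[1,0,0]]);print(n,x,np.linalg.solve(M,[P[0][0]@P[0][1],P[1][0]@P[1][1],x]).round(1))
a=-.107;u=np.array([-np.sin(a),np.cos(a)]);tip=np.array([503.8,-14.3]);l=np.array([u[1],-u[0]])
p=tip-128*u+29.7*l
manip.move_pose([*(tip-145*u+29.7*l),210],down(a)); manip.movel([*p,100],v=200);manip.movel([*p,33],v=80);st()
manip.gripper_close(30); st()
E
```

```text
pL (array([633.43444387, 244.97099473, 150.56115226]), [0.6, 0.6])
pR (array([434.65046429, 267.41793288, 153.50727276]), [0.1, 0.1])
sL (array([637.3094281 , 264.62659793, 169.1050305 ]), [0.6, 0.6])
sR (array([401.53176386, 292.00264518, 168.62822442]), [0.2, 0.2])
k0 0 [7.00000e-03 2.39075e+02] 1.0
k0 1 [1.1000e-02 2.6653e+02] 0.75
k1 0 [1.0000e-02 1.1441e+02] 0.9827586206896551
k1 1 [7.00000e-03 1.40226e+02] 0.9692307692307692
plate 440 [440.  266.8 153.1]
plate 520 [520.  257.5 153.3]
plate 600 [600.  248.2 153.4]
stack 440 [440.  285.3 175.5]
stack 520 [520.  276.2 173.9]
stack 600 [600.  267.2 172.3]
t 29.24 p [ 520.  -144.9   33.4] F [ 0.7 -0.7  0.2] gap 0.999
t 29.84 p [ 519.7 -144.8   32.9] F [ 0.7 -0.  -0.6] gap 0.253
```

```bash
cat >> h.py <<'E'
a=-.107;u=np.array([-np.sin(a),np.cos(a)]);tip=np.array([503.8,-14.3]);l=np.array([u[1],-u[0]])
def wind(f0,f1,z0,v=130,tlim=55,dphi=.36,rate=8.4/4/np.pi):
    n=int(np.ceil((f1-f0)/dphi));fm=0;log=[]
    for f in np.linspace(f0,f1,n+1)[1:]:
        zc=z0+rate*(f-f0)
        manip.movel([*(tip-128*u+45*np.cos(f)*l),zc-8-45*np.sin(f)],v=v)
        F=np.array(manip.current_contact_force());log.append((round(f,2),round(F[:2]@l),round(F[:2]@u),round(F[2]),round(manip.current_t(),1)))
        if np.linalg.norm(F)>35 or manip.current_t()>tlim: print("STOP");break
    print(log);return f
E
python3 - <<'E'
from h import *
f=wind(.85,.85+15/8.4*2*np.pi,81); st(); print(f)
E
```

```text
[(np.float64(1.2), 4, -4, -4, 30.1), (np.float64(1.55), 4, -4, -4, 30.4), (np.float64(1.9), 2, -3, -3, 30.6), (np.float64(2.25), 1, -5, -5, 30.9), (np.float64(2.6), 1, -4, -3, 31.2), (np.float64(2.95), -1, -2, -4, 31.5), (np.float64(3.3), -2, -2, -2, 31.7), (np.float64(3.65), -5, -2, -1, 32.0), (np.float64(4.01), -5, -4, 2, 32.3), (np.float64(4.36), -4, -5, 2, 32.6), (np.float64(4.71), -2, -4, 3, 32.8), (np.float64(5.06), -1, -3, 1, 33.1), (np.float64(5.41), 0, -3, 1, 33.4), (np.float64(5.76), 0, -1, 0, 33.6), (np.float64(6.11), 1, -2, -1, 33.9), (np.float64(6.46), 2, -1, 0, 34.2), (np.float64(6.81), 4, -1, -2, 34.4), (np.float64(7.16), 4, -1, -2, 34.7), (np.float64(7.51), 4, -1, -3, 35.0), (np.float64(7.86), 4, -1, -4, 35.2), (np.float64(8.21), 3, -2, -4, 35.5), (np.float64(8.56), 1, -4, -4, 35.8), (np.float64(8.91), 0, -3, -4, 36.1), (np.float64(9.26), 0, -3, -4, 36.3), (np.float64(9.62), -3, -4, -3, 36.6), (np.float64(9.97), -4, -3, -1, 36.9), (np.float64(10.32), -5, -5, 2, 37.2), (np.float64(10.67), -4, -5, 3, 37.4), (np.float64(11.02), -1, -7, 5, 37.7), (np.float64(11.37), 0, -6, 3, 38.0), (np.float64(11.72), 0, -6, 2, 38.2), (np.float64(12.07), 0, -5, 1, 38.5)]
t 38.51 p [ 529.7 -146.   101.5] F [-0.2 -4.7  0.9] gap 0.253
12.06997376282069
```

Winding ran smoothly at low forces. Now I'll release and touch the stack and plate lightly with closed fingertips to get their exact height difference.

```bash
python3 - <<'E'
from h import *
manip.gripper_open(); p=np.array(manip.current_ee_pos()); manip.movel([p[0],p[1],235],v=250)
S,P=np.array([455,312.]),np.array([451,236.])
manip.move_pose([*S,215],down(a)); manip.gripper_close(20); st()
def probe(xy,z):
    manip.movel([*xy,z],v=150); f0=np.mean([manip.current_contact_force()[2] for _ in range(3)])
    while z>165:
        z-=1; manip.movel([*xy,z],v=25); F=manip.current_contact_force()[2]-f0
        if F>5: break
    q=manip.current_ee_pos()[2]; print("contact cmd",z,"actual",round(q,2),"tip",round(q-11,2),"F",round(F,1))
    manip.movel([*xy,z+12],v=100); return q
s=probe(S,193); q=probe(P,193); print("stack-plate",s-q); st()
E
```

```text
t 45.06 p [455. 312. 215.] F [ 0.2  0.2 -0.2] gap 0.004
contact cmd 181 actual 182.22 tip 171.22 F 8.4
contact cmd 180 actual 181.24 tip 170.24 F 9.5
stack-plate 0.9846124593442482
t 52.8 p [451.3 236.1 192.2] F [-0.4 -0.3 -0.6] gap 0.003
```

```bash
python3 - <<'E'
from h import *
p=manip.current_ee_pos(); manip.movel([p[0],p[1],300],v=200); st()
s=snap("scene","qf");t=snap("top","tf")
cv2.imwrite("pics/m5.png",np.hstack([cv2.resize(s[150:400,220:553],(400,300)),cv2.resize(t[150:350,240:507],(400,300))]))
E
```

```text
t 53.49 p [450.8 235.9 298.5] F [-0.7 -0.2  1.1] gap 0.001
```

View pics/m5.png

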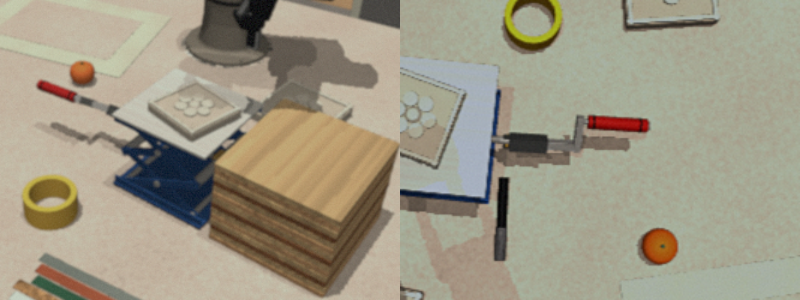

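The final pictures show the crank on the screw, its mouth at about pixel 308.7 in the top view (308.6 when pushed home). The relief is on the plate and the bystanders haven't moved.

```bash
python3 -c "
from plant import manip
print(manip.sign_off())"
```

```text
the job is handed in; nothing more can be done
None
```

The job is handed in: the crank is fully home on the screw, and the fingertip touch put the plate about 1 mm below the stack top (3 mm allowed), with the relief still on it and the other things where they were, at about 54 s of the 72 s allowed.

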